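# Shoot the spring-caught bolt of a reagent chest

## Robot

A 6-joint arm with a two-finger parallel gripper is mounted at the origin on the work surface. World frame = base frame: x ahead of the robot, y to its left, z up, the work surface at z = 0. Lengths are in mm, angles in rad, forces in N, time in s.
With the tool pointing down it reaches from about 275 to 1000 mm from the base axis. Payload 8.4 kg.
Tool frame: the origin (TCP) lies at the very end of the fingers, on their centre line; the grasp point (between the pads) lies 19 mm behind it; z points along the fingers, y is the direction in which the jaws open and shut (so a half turn about z gives the same grasp; the last joint's range is limited). The gripper opens to 85 mm and grips with 20 to 120 N. Pads are 22 mm wide; open, the fingers measure 114 mm over their backs; the gripper's body (76 mm by 85 mm) begins 54 mm behind the grasp point. The pads swing forward as they close: fully open they stand 13 mm farther back than shut.
Start: joints at [-1.311, 0.353, 1.633, -0, 1.155, -0.002], TCP at [161.761, -603.706, 231.281] pointing down, gripper open.
Joint ranges: [-2.63, 2.63], [-0.92, 2.1], [0.06, 2.66], [-1.3, 4.44], [0, 2.69], [-3.02, 3.02]. Speed limits (rad/s): [2.22, 2.22, 2.79, 3.14, 3.14, 3.14].

## Interface

Orientations are given as [roll, pitch, yaw] about the fixed x, y, z axes, in that order (R = Rz(yaw) Ry(pitch) Rx(roll)).
In Python, from rig import readout, grab_frame, calibration, r gives the robot as it stands. The module is installed in compiled form; this text tells all that it offers.
- The arm moves only by the tool play_rows, never from a script. Its argument "rows" is a list of rows, each a list of 3 entries, a list of its own where there are three numbers: the closure in counts, from 0 (fully open) to 255 (shut), then the shift along the tool's x, y, z in cm, then the turn, a rotation vector about the tool's x, y, z in rad. In form: [[gripper, [dx, dy, dz], [rx, ry, rz]], ...]. A call has 1 to 12 rows; each row is the pose to reach, as a shift and turn from the pose commanded when the call began, along the tool's axes at that moment; what a row does not reach only later rows make up. A row lasts 1/12 s, in which the tool goes at most 41.7 mm and 7.16 degrees, less where a joint would pass 70% of its speed; a pose out of reach is approached as far as the arm can. A call with a gripper value outside its range is refused whole. The fingers move at their own pace and stop on an object; "squeeze" is the grip in N (left out, the last holds). Time passes only in rows, so rows that repeat a pose let the fingers close. It gives the time, the measured TCP pose, the force and the opening at its end, in the units of the state.
- readout.sense(): the state, without advancing time (a new reading comes with each control period).
- grab_frame(name): name is "scene" or "top"; returns (picture, depth): 384x512x3 uint8, red, green, blue; 384x512 float32, mm along the optical axis (not along the pixel's ray), 0 where there is no reading.
- calibration(name): a dict with "vfov" (degrees; the focal length in pixels is half the picture's height over the tangent of half this angle, whatever the lens; pixels are square), "cx", "cy" (the principal point, pixels), "k1" (the pictures are not rectified: a ray, as slopes to the right and down, at radius r is drawn at 1 + k1 r^2 times it, then the intrinsics apply), "cam_to_world" (4x4, takes a point from camera to world coordinates). Camera axes: x right, y down, z forward; pixel columns grow to the right and rows downward; lengths in mm; the calibration is good to about 2 mm. A picture is of the moment at which its call begins. calibration takes no time and is no camera call.
- r.sign_off(): hands the job in, once; it reports no verdict.
The state is a dict: "clock": time; "qpos": joint angles; "qvel": joint speeds; "joint_efforts": joint torques, N m; "eef_pos": TCP position; "tcp_rot": TCP orientation; "contact_force": force on the tool from outside, world axes, zero at the start; "wrist_torque": the same for the moment, N m; "opening": opening from 0.0 (shut) to 1.0 (fully open).
Only numpy, scipy, OpenCV 4.12 (cv2) and the standard library are available. Lean on these libraries where they do the work, as an engineer would, in place of code of your own. Each camera call takes 0.05 s, during which the arm holds its last target.

## Task

Lock the reagent chest: with one fingertip press the long spring catch down and keep it held down, while the other fingertip pushes the bolt by its thumb plate all the way home into the keeper on the lid; only then take the fingers away, so that the catch springs up and locks the bolt there. Touch and push only: pick nothing up, and leave the bottles, the jar and the beaker where they stand.

Things in the scene. Friction and masses are not known exactly. Their poses are not given: they have to be found in the camera images.
- chest: Grey steel chest fixed to the bench, 220 (x) x 360 (y) x 70 mm high; origin at the centre of its underside, z up. Axes named below are the chest's own. Its flat top (the deck) is 70 mm above the bench, the white shut lid at its +y end. On the deck, both along y: the catch (centre line x = -30 mm) and the bolt (x = +30 mm). Loose things on the bench stand within 60 mm of its long sides.
- catch_top (a point): Centre of the upper face of the spring catch: a flat aluminium bar 28 mm wide (x), 130 mm long (from chest y = -85 to +45 mm), upper face 24 mm above the deck when up; the point moves down with it. A fingertip may slide along it while pressing.
- catch (a joint): How far the catch is pressed straight down, m: 0 = up, 0.012 = bottom stop. Spring 3 N to start, 6.6 N at the stop. Its tooth stands in notches 12 mm apart along the bolt's edge and stops the bolt unless the catch is pressed over 0.006 (0.009 is a good depth). Let go on the way, it locks the bolt again at the next notch.
- bolt_push (a point): Centre of the pushing face (chest -y side) of the bolt's upright steel thumb plate, 28 mm above the deck; moves with the bolt; at chest y = -20 mm with the bolt withdrawn. Plate 40 mm wide (x), 8 mm thick (y), top 40 mm above the deck. Push it towards +y. The bolt's bar under and behind it is 8 mm high: tips 12 mm above the deck pass over it, and all behind is clear.
- keeper (a point): Top centre of the steel keeper on the lid, 15 mm above the deck, which the bolt's nose enters. An equal 15 mm high guide stands 41 mm nearer; its near face is 47 mm ahead of the plate's front face with the bolt withdrawn, 10 mm with it home.
- bolt (a joint): Bolt travel towards the chest's +y, m: 0 to 0.0015 at the start (withdrawn), 0.037 = home against its stop. It resists with 2 N of friction when free; with the catch up it has about 2 mm of play.
- dropper_a: White dropper bottle with a blue cap, 28 mm across, 60 mm tall, loose on the chest's lid; origin at the centre of its base. Bystander.
- dropper_b: White dropper bottle with a red cap, 32 mm across, 75 mm tall, loose on the bench; origin at the centre of its base. Bystander.
- beaker: Glass beaker, 68 mm across, 90 mm tall, loose on the bench; origin at the centre of its base. Bystander.
- jar: Amber jar with a black cap, 56 mm across, 70 mm tall, loose on the bench; origin at the centre of its base. Bystander.

How it is judged:
By the outcome, as a careful person would: the job done as asked, in the order asked, and still so for the second after the job is handed in, with the robot touching nothing.
It also fails if it takes over 32 s, if anything falls off the work surface, if the arm or the gripper's body presses on something with over 40 N, if the wrist force passes 120 N, or if a joint passes its speed limit or range.

## Working session

There is one attempt and no reset: what is moved stays moved. The work goes in short steps, Python scripts to look and compute and a tool call to move; the robot and the scene stay as the last step left them, time stands still between calls to the robot, and variables do not carry over. Pictures are saved under pics/ and viewed, and the job is handed in when it is done.

Besides the shell and the picture viewer there is one more tool, called after ">>>" as name(argument=value, ...), one argument or row to a line, values as JSON. play_rows: Moves the arm, as the interface text tells. Its arguments: {"type":"object","properties":{"rows":{"type":"array"},"squeeze":{"type":"number"}},"required":["rows"]}

```bash
mkdir -p pics
cat > h.py <<'E'
import numpy as np, cv2
from rig import readout, grab_frame, calibration, r
def intr(n):
    c=calibration(n); f=192/np.tan(np.radians(c["vfov"])/2); return c,f
def ray(n,u,v):
    c,f=intr(n); xd=np.array([(u-c["cx"])/f,(v-c["cy"])/f]); x=xd.copy()
    for _ in range(30): x=xd/(1+c["k1"]*(x@x))
    T=np.array(c["cam_to_world"]); return T[:3,3],T[:3,:3]@np.array([x[0],x[1],1])
def onplane(n,u,v,z):
    o,d=ray(n,u,v); return o+d*(z-o[2])/d[2]
def cloud(n,depth):
    c,f=intr(n); h,w=depth.shape; u,v=np.meshgrid(np.arange(w),np.arange(h))
    xd=np.stack([(u-c["cx"])/f,(v-c["cy"])/f],-1); x=xd.copy()
    for _ in range(30): x=xd/(1+c["k1"]*(x**2).sum(-1,keepdims=True))
    T=np.array(c["cam_to_world"]); P=np.dstack([x,np.ones((h,w))])*depth[...,None]
    return P@T[:3,:3].T+T[:3,3]
E
python3 - <<'E'
from h import *
for n in("scene","top"):
    p,d=grab_frame(n); cv2.imwrite(f"pics/{n}0.png",p[...,::-1]); np.savez(f"{n}0.npz",p=p,d=d); print(n,calibration(n))
print(readout.sense())
E
```

```text
scene {'vfov': 51.33509732558268, 'cx': 265.5510961191525, 'cy': 190.68679616166315, 'k1': 0.030411640453954447, 'cam_to_world': array([[-2.26675838e-02,  7.64422941e-01, -6.44316496e-01,
         1.16367391e+03],
       [ 9.99675456e-01,  2.48255670e-02, -5.71612587e-03,
         4.43346435e+01],
       [ 1.16259846e-02, -6.44236958e-01, -7.64737588e-01,
         7.79592948e+02],
       [ 0.00000000e+00,  0.00000000e+00,  0.00000000e+00,
         1.00000000e+00]])}
top {'vfov': 52.381473664402996, 'cx': 258.4386715097185, 'cy': 190.39671686829197, 'k1': 0.03608087465778984, 'cam_to_world': array([[-9.49154669e-03, -9.98921342e-01,  4.54539739e-02,
         5.19877056e+02],
       [-9.99910394e-01,  9.91043787e-03,  8.99925059e-03,
         9.23048479e+00],
       [-9.44001226e-03, -4.53644842e-02, -9.98925898e-01,
         1.04644302e+03],
       [ 0.00000000e+00,  0.00000000e+00,  0.00000000e+00,
         1.00000000e+00]])}
{'clock': 0.1, 'qpos': array([-1.31144311e+00,  3.53615738e-01,  1.63406594e+00,  6.15016722e-06,
        1.15519686e+00, -2.43602508e-03]), 'qvel': array([ 0.00136224, -0.00099653, -0.00242346, -0.00112391, -0.00172935,
        0.00072468]), 'joint_efforts': array([-7.07570484e-05, -6.06357336e+01, -3.42819536e+01,  1.25958209e-06,
        3.98010961e-03,  4.78414833e-06]), 'eef_pos': array([ 161.62500777, -603.29268457,  230.61109703]), 'tcp_rot': array([-3.14030678e+00, -8.75586465e-06,  2.61786753e-01]), 'contact_force': array([ 0.24842361,  0.06612078, -0.24208506]), 'wrist_torque': array([-0.03416084,  0.01344869, -0.02268996]), 'opening': 1.0026238343526066}
```

View pics/scene0.png

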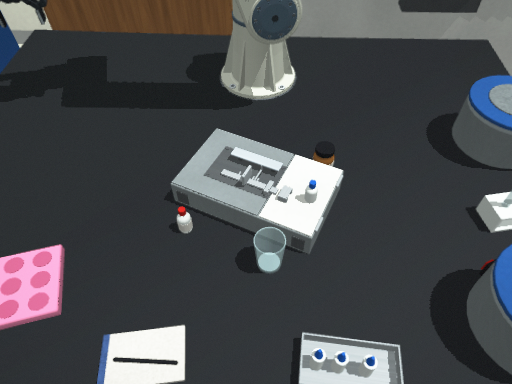

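View pics/top0.png

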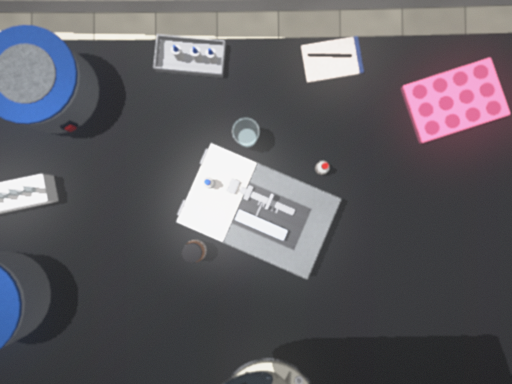

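The chest centre is near top-view (260,210), with the lid at its left end (world +y). The catch is the white bar at (262,225), and the bolt with its plate is near (270,203). Next I'll zoom in and measure.

Run:
```python
from h import *
for n,b in(("top",(135,285,165,350)),("scene",(125,250,165,350))):
    z=np.load(f"{n}0.npz"); p=z["p"]; c=p[b[0]:b[1],b[2]:b[3],::-1]
    cv2.imwrite(f"pics/{n}_z.png",cv2.resize(c,None,fx=4,fy=4,interpolation=cv2.INTER_CUBIC))
z=np.load("top0.npz"); P=cloud("top",z["d"])
H=P[...,2]; 
m=((H>60)&(H<80)).astype(np.uint8); m=cv2.morphologyEx(m,cv2.MORPH_OPEN,np.ones((3,3)))
n,l,s,_=cv2.connectedComponentsWithStats(m); print(s)
k=l[213,320] if l[213,320] else 1+np.argmax(s[1:,4])
cs,_=cv2.findContours((l==k).astype(np.uint8),0,2); c=max(cs,key=cv2.contourArea)
print("med z",np.median(H[l==k]))
pts=np.array([onplane("top",u,v,70)[:2] for u,v in c[:,0]],np.float32)
R=cv2.minAreaRect(pts); print(R, cv2.boxPoints(R))
```

```text
[[     0      0    512    384 184033]
 [   172     46      5      4     18]
 [   193     47      4      4     15]
 [   210     50      3      3      9]
 [    55     73     35     56    280]
 [   243    120      3      3      9]
 [    45    127      3      3      9]
 [   177    144    164    135  11490]
 [   321    163      7      7     39]
 [    30    187      4      6     22]
 [    16    192      4      4     15]
 [     1    195      5      3     15]
 [   182    243     20     20    316]
 [     6    256     33     72    338]]
med z 69.27943078847494
((516.1904296875, 20.995437622070312), (361.4483642578125, 218.02383422851562), 66.09593200683594) [[ 343.29837  -100.054825]
 [ 542.6213   -188.39949 ]
 [ 689.0825    142.0457  ]
 [ 489.75958   230.39037 ]]
```

View pics/top_z.png

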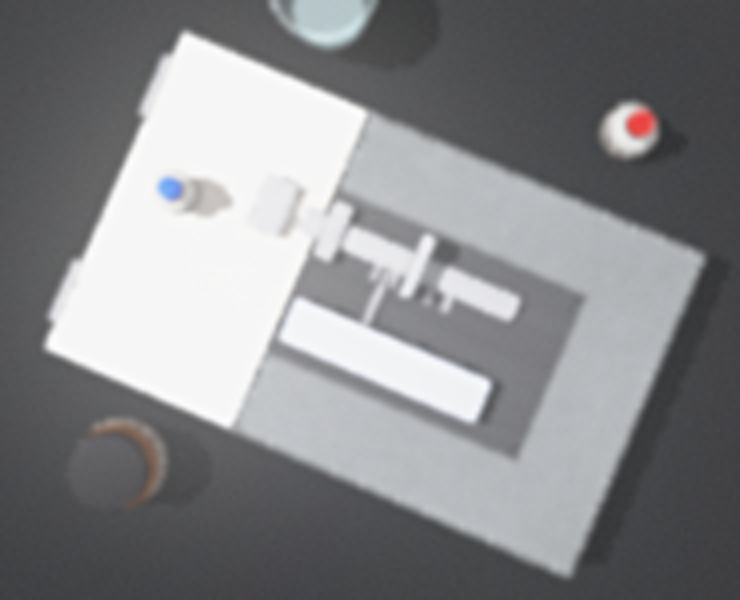

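View pics/scene_z.png

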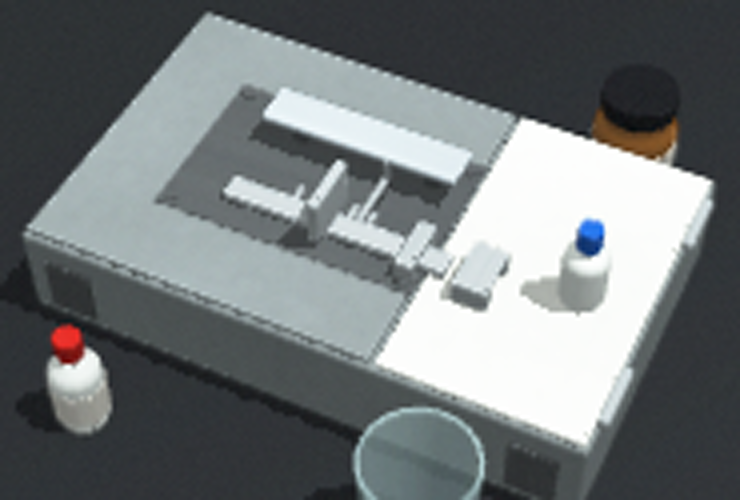

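The top view shows the catch, bolt, plate, guide and keeper. The chest centre is about (516, 21) with yaw about −0.417. I'll check that against the catch and plate.

```bash
cat >> h.py <<'E'
C=np.array([516.2,21.0]); TH=np.radians(66.1-90)
ex=np.array([np.cos(TH),np.sin(TH)]); ey=np.array([-ex[1],ex[0]])
def tochest(P): q=np.asarray(P)[...,:2]-C; return np.stack([q@ex,q@ey],-1)
def toworld(x,y): return C+x*ex+y*ey
E
python3 - <<'E'
from h import *
for n in("top","scene"):
    z=np.load(f"{n}0.npz"); P=cloud(n,z["d"]); Q=tochest(P); H=P[...,2]
    for nm,lo,hi,xr,yr in(("catch",88,98,(-60,0),(-110,70)),("plate",99,115,(0,60),(-50,40)),("deck",66,73,(-105,105),(-175,50)),("keeper",80,90,(5,60),(30,100)),("drop",80,140,(-105,105),(80,175))):
        m=(H>lo)&(H<hi)&(Q[...,0]>xr[0])&(Q[...,0]<xr[1])&(Q[...,1]>yr[0])&(Q[...,1]<yr[1])
        q=Q[m]; print(n,nm,m.sum(),q.min(0).round(1),q.max(0).round(1),"c",q.mean(0).round(1),"z",np.median(H[m]).round(1), cv2.minAreaRect(q.astype(np.float32)) if nm=="catch" else "")
# colour: catch white outline in top
z=np.load("top0.npz"); g=cv2.cvtColor(z["p"],cv2.COLOR_RGB2GRAY)
m=(g>200).astype(np.uint8); m[:, :235]=0
n,l,s,cc=cv2.connectedComponentsWithStats(m)
for i in range(1,n):
    if s[i,4]>30:
        cs,_=cv2.findContours((l==i).astype(np.uint8),0,2); pts=np.array([tochest(onplane("top",u,v,94)) for u,v in cs[0][:,0]],np.float32)
        print(s[i],cc[i],pts.min(0),pts.max(0),cv2.minAreaRect(pts))
E
```

```text
top catch 613 [-44.1 -87.2] [-16.2  42.4] c [-30.1 -22.6] z 93.0 ((-30.144588470458984, -22.419967651367188), (27.877601623535156, 129.6251220703125), 0.007911846973001957)
top plate 55 [  9.9 -21.8] [ 49.7 -14.2] c [ 29.9 -18. ] z 109.0 
top deck 6154 [-105. -175.] [105.  50.] c [  0.4 -71.4] z 69.4 
top keeper 200 [11.9 32.7] [47.7 90.7] c [29.8 65.1] z 84.1 
top drop 174 [ 0.3 80.1] [ 47.6 148.5] c [ 19.1 116.3] z 105.8 
scene catch 477 [-43.4 -85.3] [-12.3  44.2] c [-26.9 -18.6] z 92.7 ((-27.699983596801758, -20.615020751953125), (129.51979064941406, 30.739336013793945), 89.52356719970703)
scene plate 67 [ 11.9 -20.1] [ 53.1 -11.1] c [ 34.  -14.7] z 107.5 
scene deck 4668 [-104.9 -175. ] [105.   49.6] c [ 11.2 -67.6] z 69.1 
scene keeper 200 [12.5 34.4] [50.7 92.9] c [33.  67.5] z 83.6 
scene drop 285 [ 5.3 80. ] [ 50.6 151.4] c [ 25. 125.] z 98.8 
[235  37  43   1  43] [256.  37.] [370.0978  124.47359] [410.8955  220.00218] ((390.49664306640625, 172.23788452148438), (103.87571716308594, 0.0), 113.12602996826172)
[ 301   37   58   45 1802] [329.74528302  59.43396226] [339.23526 -
[... 634 characters left out ...]
7, -100.98374938964844), (25.517215728759766, 17.153423309326172), 36.920169830322266)
[275 202  19  13 119] [283.62184874 208.06722689] [ 15.1043825 -81.96     ] [ 36.860367 -34.094555] ((29.540233612060547, -58.025901794433594), (21.97089195251465, 46.698978424072266), 12.069510459899902)
[235 210  52  30 616] [260.4724026  224.52435065] [-44.188534 -86.34412 ] [-15.371663  43.217113] ((-29.627155303955078, -21.587005615234375), (28.68071937561035, 129.56231689453125), 0.26429829001426697)
[238 363  36  12 216] [258.37962963 367.66203704] [-375.5372  -185.73567] [-321.01785  -111.380554] ((-346.4316711425781, -144.3172607421875), (21.106882095336914, 84.03044128417969), 28.433958053588867)
```

>>> play_rows(
  rows=[
    [100,[2,-2,0],[0,0,-0.06]],
    [100,[5,-5,0],[0,0,-0.15]],
    [100,[8,-8,0],[0,0,-0.25]],
    [100,[11,-11,0],[0,0,-0.35]],
    [100,[14,-14,0],[0,0,-0.45]],
    [100,[17,-17,0],[0,0,-0.55]],
    [100,[20,-20,0],[0,0,-0.65]],
    [100,[23,-23,0],[0,0,-0.75]],
    [100,[26,-26,0],[0,0,-0.85]],
    [100,[29,-29,0],[0,0,-0.892]],
    [100,[31.5,-31.5,0],[0,0,-0.892]],
    [100,[33,-33,0],[0,0,-0.892]],
  ],
)

```text
clock: 1.1
eef_pos: [396.2, -196.3, 231.3]
tcp_rot: [3.142, -0.001, 1.155]
contact_force: [-0.1, 0.3, -1.1]
opening: 0.605
```

```bash
cat > tgt.py <<'E'
from h import *; import sys
from scipy.spatial.transform import Rotation as Ro
def delta(x,y,z,yaw=np.radians(66.1)):
    s=readout.sense(); R=Ro.from_euler("xyz",s["tcp_rot"]); w=np.r_[toworld(x,y),z]
    t=Ro.from_euler("xyz",[np.pi,0,yaw])
    print("t",s["clock"],"pos",s["eef_pos"].round(1),"chest",tochest(s["eef_pos"]).round(1),"rot",s["tcp_rot"].round(4),"F",s["contact_force"].round(2),"M",s["wrist_torque"].round(2),"op",round(s["opening"],3))
    print("shift cm",(R.inv().apply(w-s["eef_pos"])/10).round(2),"turn",(R.inv()*t).as_rotvec().round(4))
delta(*map(float,sys.argv[1:4]))
E
python3 tgt.py 0 -48 150
```

```text
t 1.1 pos [ 396.2 -196.3  231.3] chest [ -21.7 -247.2] rot [ 3.1416e+00 -1.0000e-03  1.1552e+00] F [-0.1   0.3  -1.09] M [-0.01  0.01 -0.01] op 0.605
shift cm [19.91  2.2   8.15] turn [ 0.     -0.001   0.0016]
```

>>> play_rows(
  rows=[
    [100,[2,0.3,0.8],[0,0,0]],
    [100,[5,0.6,2],[0,0,0]],
    [100,[8,1,3.2],[0,0,0]],
    [100,[11,1.3,4.4],[0,0,0]],
    [100,[14,1.6,5.5],[0,0,0]],
    [100,[16.5,1.9,6.5],[0,0,0]],
    [100,[18.5,2.1,7.3],[0,0,0]],
    [100,[19.6,2.2,7.9],[0,0,0]],
    [100,[20.0,2.2,8.1],[0,0,0]],
    [100,[20.0,2.2,8.1],[0,0,0]],
  ],
)

```text
clock: 1.93
eef_pos: [495.8, -25.3, 149.7]
tcp_rot: [-3.14, 0.001, 1.155]
contact_force: [0.1, -0.3, 0.1]
opening: 0.607
```

```bash
python3 tgt.py 0 -48 125
python3 - <<'E'
from h import *
for n,b in(("top",(135,285,165,350)),("scene",(100,250,165,350))):
    p,d=grab_frame(n); np.savez(f"{n}1.npz",p=p,d=d)
    cv2.imwrite(f"pics/{n}_1.png",cv2.resize(p[b[0]:b[1],b[2]:b[3],::-1],None,fx=4,fy=4,interpolation=cv2.INTER_CUBIC))
E
```

```text
t 1.9333 pos [495.8 -25.3 149.7] chest [  0.1 -50.5] rot [-3.1403e+00  6.0000e-04  1.1550e+00] F [ 0.12 -0.3   0.08] M [-0.04  0.04  0.01] op 0.607
shift cm [ 0.26 -0.01  2.47] turn [-0.0012  0.0006  0.0013]
```

View pics/scene_1.png

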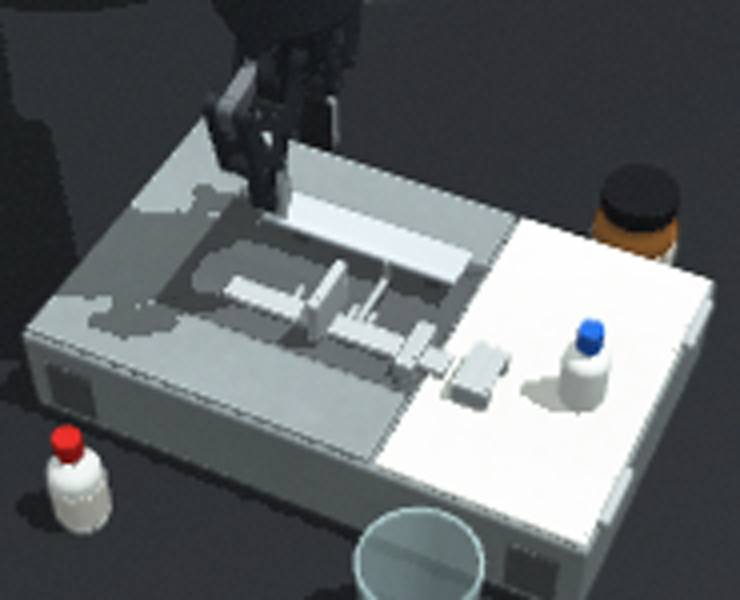

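The gripper is over the deck. The near fingertip is at about crop px (268,208), clear of the catch. I'll measure the actual tip positions from depth.

Run:
```python
from h import *
for n in("scene","top"):
    z=np.load(f"{n}1.npz"); P=cloud(n,z["d"]); Q=tochest(P); H=P[...,2]
    m=(H>113)&(H<230)&(abs(Q[...,0])<90)&(Q[...,1]>-110)&(Q[...,1]<0)
    for sgn in(1,-1):
        k=m&(Q[...,0]*sgn>0); 
        if not k.any(): continue
        print(n,sgn,k.sum(),"minz",np.sort(H[k])[:8].round(1))
        k2=k&(H<H[k].min()+20); print(Q[k2].min(0).round(1),Q[k2].max(0).round(1))
```

```text
scene 1 319 minz [152.4 153.2 154.9 156.1 157.2 158.  158.1 158.6]
[ 26.7 -57.7] [ 42.1 -38.9]
scene -1 244 minz [151.9 152.2 152.7 153.9 154.  154.2 154.6 155.4]
[-26.6 -60. ] [-22.3 -38.5]
top 1 2 minz [211.1 219.5]
[ 56.4 -39.4] [ 60.6 -39.4]
```

>>> play_rows(
  rows=[
    [100,[0.1,0,0.7],[0,0,0]],
    [100,[0.2,0,1.6],[0,0,0]],
    [100,[0.2,0,2.6],[0,0,0]],
    [100,[0.2,0,3.5],[0,0,0]],
    [100,[0.2,0,4.2],[0,0,0]],
    [100,[0.2,0,4.6],[0,0,0]],
    [100,[0.2,0,4.8],[0,0,0]],
    [100,[0.2,0,4.8],[0,0,0]],
  ],
)

```text
clock: 2.7
eef_pos: [496.7, -23.8, 101.7]
tcp_rot: [-3.141, 0.0, 1.154]
contact_force: [-0.0, -0.2, -0.6]
opening: 0.609
```

```bash
python3 tgt.py 0 -48 85
```

```text
t 2.7 pos [496.7 -23.8 101.7] chest [  0.3 -48.8] rot [-3.1407e+00  4.0000e-04  1.1539e+00] F [-0.04 -0.24 -0.56] M [-0.02 -0.02  0.01] op 0.609
shift cm [ 0.08 -0.03  1.67] turn [-0.0009  0.0004  0.0002]
```

Descend in 4 mm steps and watch the force to find first contact.

>>> play_rows(
  rows=[
    [100,[0,0,0.2],[0,0,0]],
    [100,[0,0,0.4],[0,0,0]],
    [100,[0,0,0.6],[0,0,0]],
    [100,[0,0,0.6],[0,0,0]],
  ],
)

```text
clock: 3.03
eef_pos: [497.0, -23.7, 96.1]
tcp_rot: [-3.142, -0.0, 1.154]
contact_force: [-0.6, 0.2, -0.3]
opening: 0.605
```

>>> play_rows(
  rows=[
    [100,[0,0,0.2],[0,0,0]],
    [100,[0,0,0.3],[0,0,0]],
    [100,[0,0,0.3],[0,0,0]],
  ],
)

```text
clock: 3.28
eef_pos: [496.9, -23.8, 93.1]
tcp_rot: [-3.141, 0.0, 1.154]
contact_force: [0.3, 0.0, -0.8]
opening: 0.607
```

>>> play_rows(
  rows=[
    [100,[0,0,0.2],[0,0,0]],
    [100,[0,0,0.3],[0,0,0]],
    [100,[0,0,0.3],[0,0,0]],
  ],
)

```text
clock: 3.53
eef_pos: [497.1, -23.8, 90.2]
tcp_rot: [3.142, -0.0, 1.154]
contact_force: [0.1, 1.2, 3.0]
opening: 0.609
```

>>> play_rows(
  rows=[
    [100,[0,0,0.2],[0,0,0]],
    [100,[0,0,0.4],[0,0,0]],
    [100,[0,0,0.6],[0,0,0]],
    [100,[0,0,0.75],[0,0,0]],
    [100,[0,0,0.75],[0,0,0]],
    [100,[0,0,0.75],[0,0,0]],
  ],
)

```text
clock: 4.03
eef_pos: [497.2, -23.8, 82.8]
tcp_rot: [3.141, -0.0, 1.154]
contact_force: [-0.5, -0.1, 5.4]
opening: 0.606
```

```bash
python3 tgt.py 0 -33 82.5
python3 - <<'E'
from h import *
b=(100,250,165,350)
p,d=grab_frame("scene"); np.savez("scene2.npz",p=p,d=d)
cv2.imwrite("pics/scene_2.png",cv2.resize(p[b[0]:b[1],b[2]:b[3],::-1],None,fx=4,fy=4,interpolation=cv2.INTER_CUBIC))
P=cloud("scene",d);Q=tochest(P)
m=(abs(Q[...,0]+27)<10)&(Q[...,1]>-15)&(Q[...,1]<35); print("catch z",np.median(P[m][:,2]))
P=cloud("scene",np.load("scene0.npz")["d"]);Q=tochest(P)
m=(abs(Q[...,0]+27)<10)&(Q[...,1]>-15)&(Q[...,1]<35); print("catch z before",np.median(P[m][:,2]))
for _ in range(1): print(readout.sense()["contact_force"])
E
```

```text
t 4.0333 pos [497.2 -23.8  82.8] chest [  0.7 -48.7] rot [ 3.1415 -0.      1.1538] F [-0.55 -0.08  5.37] M [-0.05  0.2   0.02] op 0.606
shift cm [ 1.57 -0.07  0.03] turn [ 0.0001 -0.      0.0001]
catch z 85.01094172751152
catch z before 91.8797491784552
[ 0.20440292 -1.24449326  6.41940688]
```

View pics/scene_2.png

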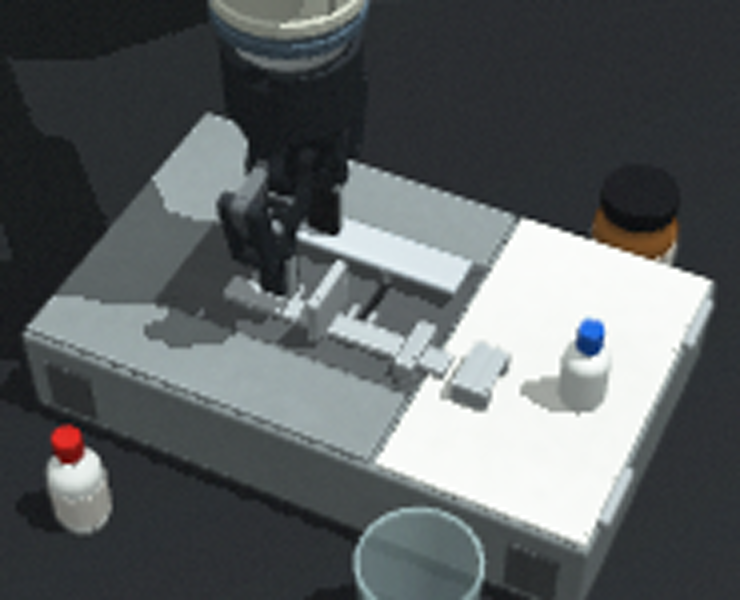

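The catch is down about 8 mm, with the upward force at about 5.5–6 N. I'll press 0.6 mm deeper and start pushing.

>>> play_rows(
  rows=[
    [100,[0,0,0.06],[0,0,0]],
    [100,[0.4,0,0.06],[0,0,0]],
    [100,[0.8,0,0.06],[0,0,0]],
    [100,[1.2,0,0.06],[0,0,0]],
    [100,[1.5,0,0.06],[0,0,0]],
    [100,[1.8,0,0.06],[0,0,0]],
    [100,[2.1,0,0.06],[0,0,0]],
    [100,[2.4,0,0.06],[0,0,0]],
    [100,[2.4,0,0.06],[0,0,0]],
  ],
)

```text
clock: 4.83
eef_pos: [506.9, -1.4, 82.2]
tcp_rot: [-3.142, 0.0, 1.154]
contact_force: [-2.0, -2.2, 4.8]
opening: 0.61
```

```bash
python3 tgt.py 0 4 82.3
python3 - <<'E'
from h import *
s=readout.sense(); print("F chest",s["contact_force"][:2]@ex,s["contact_force"][:2]@ey)
b=(100,250,165,350)
p,d=grab_frame("scene"); np.savez("scene3.npz",p=p,d=d)
cv2.imwrite("pics/scene_3.png",cv2.resize(p[b[0]:b[1],b[2]:b[3],::-1],None,fx=4,fy=4,interpolation=cv2.INTER_CUBIC))
E
```

```text
t 4.8333 pos [506.9  -1.4  82.2] chest [  0.6 -24.2] rot [-3.1416e+00  1.0000e-04  1.1542e+00] F [-1.99 -2.23  4.77] M [-0.35  0.32  0.07] op 0.61
shift cm [ 2.82 -0.06 -0.01] turn [-0.      0.0001  0.0006]
F chest -0.911817932005175 -2.8451282775226967
```

View pics/scene_3.png

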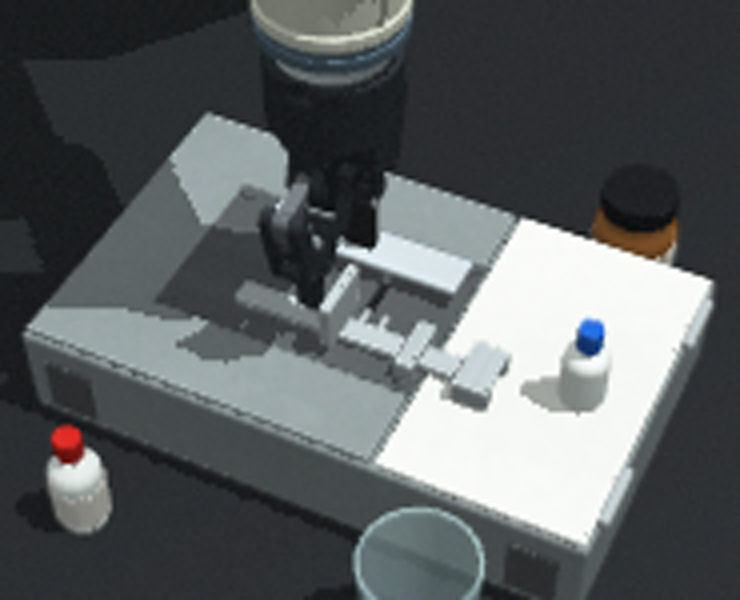

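The fingertip is against the plate at crop px (340,300), and the bolt has moved past the first notch with about 2.8 N of resistance. I'll continue to about y = +1.

>>> play_rows(
  rows=[
    [100,[0.3,0,0],[0,0,0]],
    [100,[0.6,0,0],[0,0,0]],
    [100,[0.9,0,0],[0,0,0]],
    [100,[1.2,0,0],[0,0,0]],
    [100,[1.5,0,0],[0,0,0]],
    [100,[1.8,0,0],[0,0,0]],
    [100,[2.1,0,0],[0,0,0]],
    [100,[2.4,0,0],[0,0,0]],
    [100,[2.4,0,0],[0,0,0]],
  ],
)

```text
clock: 5.63
eef_pos: [516.5, 20.5, 82.1]
tcp_rot: [-3.141, 0.0, 1.154]
contact_force: [-1.8, -2.6, 3.9]
opening: 0.61
```

>>> play_rows(
  rows=[
    [100,[0.1,0,0],[0,0,0]],
    [100,[0.2,0,0],[0,0,0]],
    [100,[0.2,0,0],[0,0,0]],
  ],
)

```text
clock: 5.88
eef_pos: [517.2, 22.0, 82.2]
tcp_rot: [-3.141, 0.0, 1.154]
contact_force: [-0.4, -3.6, 5.3]
opening: 0.603
```

>>> play_rows(
  rows=[
    [100,[0.1,0,0],[0,0,0]],
    [100,[0.2,0,0],[0,0,0]],
    [100,[0.2,0,0],[0,0,0]],
  ],
)

```text
clock: 6.13
eef_pos: [518.0, 23.8, 82.2]
tcp_rot: [-3.141, 0.0, 1.154]
contact_force: [-2.0, -4.0, 5.5]
opening: 0.607
```

>>> play_rows(
  rows=[
    [100,[0.1,0,0],[0,0,0]],
    [100,[0.2,0,0],[0,0,0]],
    [100,[0.2,0,0],[0,0,0]],
  ],
)

```text
clock: 6.38
eef_pos: [518.6, 25.2, 82.2]
tcp_rot: [-3.141, 0.001, 1.154]
contact_force: [-2.5, -7.8, 5.9]
opening: 0.608
```

>>> play_rows(
  rows=[
    [100,[0.1,0,0],[0,0,0]],
    [100,[0.15,0,0],[0,0,0]],
    [100,[0.15,0,0],[0,0,0]],
  ],
)

```text
clock: 6.63
eef_pos: [518.7, 25.3, 82.2]
tcp_rot: [-3.141, 0.003, 1.154]
contact_force: [-3.8, -17.3, 9.4]
opening: 0.609
```

```bash
python3 tgt.py 0 4 82.3
python3 - <<'E'
from h import *
b=(100,250,165,350)
p,d=grab_frame("scene"); np.savez("scene4.npz",p=p,d=d)
cv2.imwrite("pics/scene_4.png",cv2.resize(p[b[0]:b[1],b[2]:b[3],::-1],None,fx=4,fy=4,interpolation=cv2.INTER_CUBIC))
for f in("scene0.npz","scene4.npz"):
    d=np.load(f)["d"]; P=cloud("scene",d);Q=tochest(P);H=P[...,2]
    for lo,hi,xr,yr in((99,115,(38,60),(-50,60)),):
        m=(H>lo)&(H<hi)&(Q[...,0]>xr[0])&(Q[...,0]<xr[1])&(Q[...,1]>yr[0])&(Q[...,1]<yr[1]); print(m.sum(),Q[m].min(0),Q[m].max(0),np.median(Q[m],0))
E
```

```text
t 6.6333 pos [518.7  25.3  82.2] chest [0.5 4.9] rot [-3.141   0.0032  1.1542] F [ -3.8  -17.29   9.39] M [-2.57  0.8  -0.36] op 0.609
shift cm [-0.09 -0.05 -0.01] turn [-0.0006  0.0032  0.0006]
26 [ 39.05069415 -19.4203195 ] [ 53.07529841 -11.59706359] [ 47.59274644 -14.35525617]
45 [38.02725682  0.72580289] [52.48769405 24.96531195] [41.93433398 18.41571611]
```

View pics/scene_4.png

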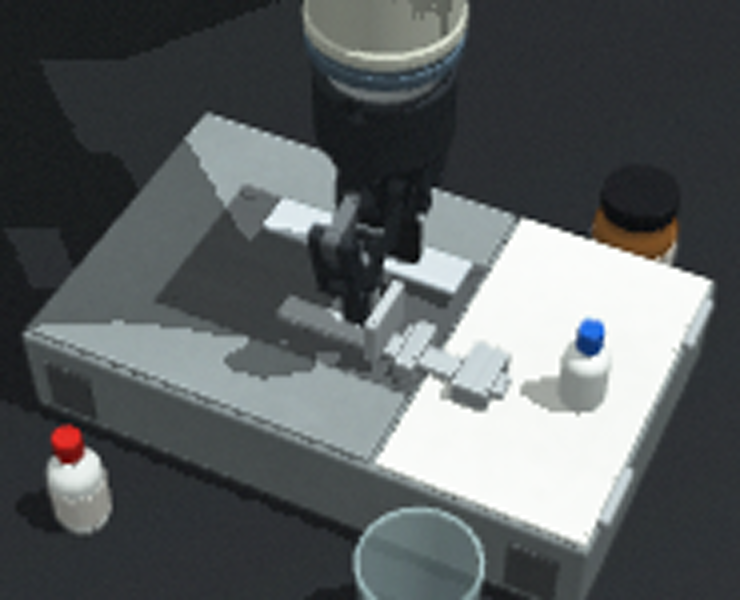

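The bolt is home: the TCP stopped at y ≈ 4.9 while the force rose to 17 N, and the plate travel is about 36.6 mm. I'll relax the push slightly, then lift straight up so the catch springs into place.

>>> play_rows(
  rows=[
    [100,[-0.1,0,0],[0,0,0]],
    [100,[-0.2,0,0],[0,0,0]],
    [100,[-0.2,0,0],[0,0,0]],
    [100,[-0.2,0,-0.3],[0,0,0]],
    [100,[-0.2,0,-0.6],[0,0,0]],
    [100,[-0.2,0,-0.9],[0,0,0]],
    [100,[-0.2,0,-1.2],[0,0,0]],
    [100,[-0.2,0,-1.5],[0,0,0]],
    [100,[-0.2,0,-1.5],[0,0,0]],
  ],
)

```text
clock: 7.43
eef_pos: [518.3, 25.3, 97.5]
tcp_rot: [-3.141, 0.0, 1.154]
contact_force: [-3.1, -3.0, 1.0]
opening: 0.604
```

>>> play_rows(
  rows=[
    [100,[-0.3,0,-0.2],[0,0,0]],
    [100,[-1,0,-1],[0,0,0]],
    [100,[-2,0,-3],[0,0,0]],
    [100,[-3.5,0,-6],[0,0,0]],
    [100,[-6,0,-8.5],[0,0,0]],
    [100,[-9,0,-10],[0,0,0]],
    [100,[-12,0,-11],[0,0,0]],
    [100,[-15,0,-11],[0,0,0]],
    [100,[-18,0,-11],[0,0,0]],
    [100,[-20,0,-11],[0,0,0]],
    [100,[-21,0,-11],[0,0,0]],
    [100,[-21,0,-11],[0,0,0]],
  ],
)

```text
clock: 8.43
eef_pos: [433.2, -168.3, 207.8]
tcp_rot: [3.14, 0.0, 1.151]
contact_force: [-0.5, 0.2, 0.1]
opening: 0.608
```

Run:
```python
from h import *
s=readout.sense(); print(s["clock"],s["eef_pos"],s["contact_force"])
for n,b in(("top",(135,285,165,350)),("scene",(100,250,165,350))):
    p,d=grab_frame(n); np.savez(f"{n}5.npz",p=p,d=d)
    cv2.imwrite(f"pics/{n}_5.png",cv2.resize(p[b[0]:b[1],b[2]:b[3],::-1],None,fx=4,fy=4,interpolation=cv2.INTER_CUBIC))
    for f in (f"{n}0.npz",f"{n}5.npz"):
        d=np.load(f)["d"]; P=cloud(n,d);Q=tochest(P);H=P[...,2]
        m=(H>99)&(H<115)&(Q[...,0]>5)&(Q[...,0]<60)&(Q[...,1]>-50)&(Q[...,1]<60); print(n,m.sum(),Q[m].min(0).round(1),Q[m].max(0).round(1),np.median(Q[m],0).round(1))
        m=(abs(Q[...,0]+27)<9)&(Q[...,1]>-10)&(Q[...,1]<35); print(" catch z",np.median(H[m]))
```

```text
8.4333 [ 433.16322833 -168.34188742  207.77972178] [-0.53137342  0.24613911  0.06936723]
top 55 [  9.9 -21.8] [ 49.7 -14.2] [ 29.4 -18. ]
 catch z 92.9380123559676
top 56 [10.7 14.6] [49.7 22.5] [29.8 18.4]
 catch z 93.11960611578189
scene 67 [ 11.9 -20.1] [ 53.1 -11.1] [ 34.  -14.3]
 catch z 91.70512357108845
scene 67 [12.6 15.9] [52.4 24.9] [34.7 22.4]
 catch z 91.90636383707272
```

View pics/scene_5.png

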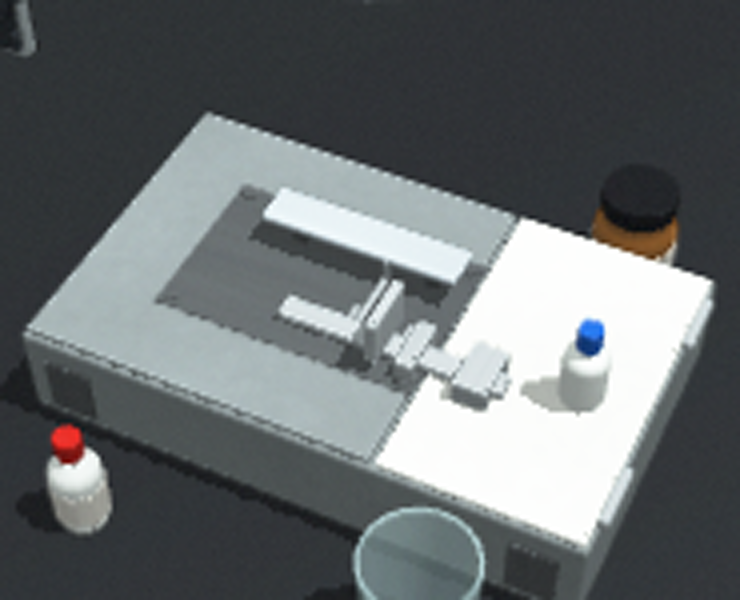

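View pics/top_5.png

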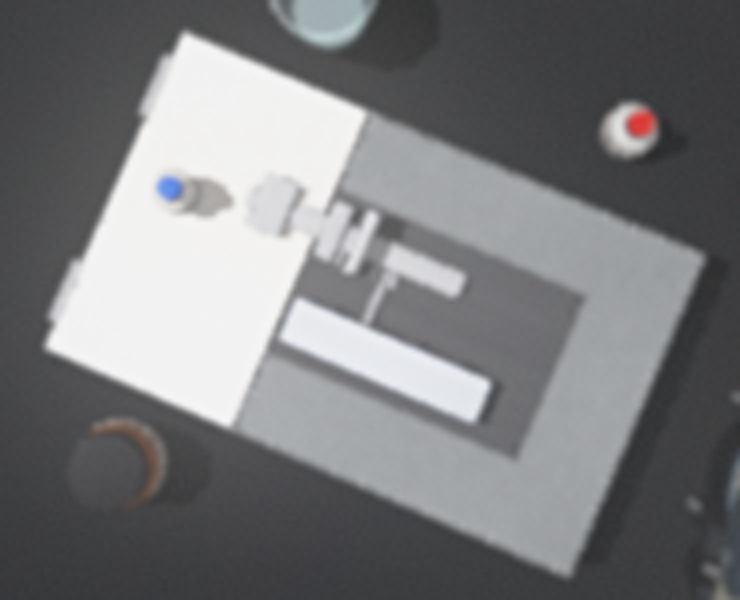

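The plate (top-view crop px ~(360,240)) has moved 36–37 mm. The catch is back at its original height with its tooth in the notch at (385,285), and the bystanders haven't moved. The robot is clear, so I'm handing the job in.

```bash
python3 -c "
from rig import r
print(r.sign_off())"
```

```text
the job is handed in; nothing more can be done
None
```

The chest is locked and the job is handed in, with the arm work finished at about 8.5 s of the 32 s allowed. One fingertip held the catch about 8–9 mm down. The other pushed the thumb plate until the bolt hit its stop, where the tip stopped moving and the wrist force rose to about 20 N. I then eased off the push, lifted straight up so the catch sprang back, and moved the arm clear.

**Last checks:**
- **Bolt:** the plate had moved 36.4 mm in the top view and about 36.7 mm in the scene view, by median position. Home is 37 mm, so both agree within measuring error.
- **Catch:** it is back at its original height to within 0.2 mm, with its tooth in a notch.
- **Bystanders:** both bottles, the jar and the beaker look unmoved in the pictures; I did not measure them.
- **Contact:** force on the tool was near zero with the arm clear.

**Disagreement:** the two cameras place the chest parts a few millimetres apart, within 5 mm. This did not matter, because I found contact with the catch and the bolt's stop by force. No check failed.

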